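# Sweep stray jar lids into the collecting bay

### The arm

A 6-joint arm with a two-finger parallel gripper is mounted at the origin on the work surface. World frame = base frame: x ahead of the robot, y to its left, z up, the work surface at z = 0. Lengths are in m, angles in degrees, forces in N, time in s.
With the tool pointing down it reaches from about 0.35 to 0.875 m from the base axis. Payload 4.2 kg.
Tool frame: the origin (TCP) lies at the very end of the fingers, on their centre line; the grasp point (between the pads) lies 19 mm behind it; z points along the fingers, y is the line along which they close (so a half turn about z gives the same grasp; the last joint's range is limited). The gripper opens to 87 mm and grips with 3 to 60 N. Pads are 19 mm wide; open, the fingers measure 117 mm over their backs; the gripper's body (75 mm by 190 mm) begins 51 mm behind the grasp point.
Start: joints at [82.941, 22.042, 0.453, 0, -68.411, -14.817], TCP at [0.233, 0.58, 0.197] pointing down, gripper open.
Joint ranges: [-179.83, 179.83], [-69.29, 118.12], [-61.27, 80.66], [-181.25, 117.63], [-171.15, -9.14], [-177.46, 177.46]. Speed limits (degrees/s): [159.86, 159.86, 180, 180, 180, 180].

### API

Orientations are given as a 3x3 rotation matrix whose columns are the frame's x, y, z axes.
In Python, from station import r gives the robot as it stands.
- The arm moves only by the tool jog_arm, never from a script. Its argument "plan" is text: rows parted by semicolons, each of 7 numbers parted by spaces: the shift along the tool's x, y, z normalised to -1 to 1, where 1 is 0.025 m, then the turn, a rotation vector about the tool's x, y, z normalised to -1 to 1, where 1 is 8 degrees, then the closure, from -1 (fully open) to 1 (shut). A call has exactly 10 rows; each row shifts and turns the commanded pose from where the row before left it, along the tool's axes as they then stand; what a row does not reach is not made up. A row lasts 1/10 s, in which the tool goes at most 50 mm and 8.59 degrees, less where a joint would pass 70% of its speed; a pose out of reach is approached as far as the arm can. A call with a number of a shift or a turn outside -1 to 1 is refused whole. A call with a gripper value outside its range is refused whole. The fingers move at their own pace and stop on an object; the grip force is fixed at half the most. Time passes only in rows, so rows that do not move let the fingers close, or fill a call up. It gives the time, the measured TCP pose, the force, the opening and the grip force at its end, in the units of the state.
- r.sense(): the state, without advancing time (a new reading comes with each control period).
- r.capture(name): name is "side" or "top"; returns (picture, depth): 420x560x3 uint8, red, green, blue; 420x560 float32, m along the optical axis (not along the pixel's ray), 0 where there is no reading.
- r.get_calibration(name): a dict with "mtx" (3x3 intrinsics, pixels), "extrinsics" (4x4, takes a point from camera to world coordinates). Camera axes: x right, y up, looking along -z (the intrinsics and any distortion apply to the point x, -y, -z); pixel columns grow to the right and rows downward; lengths in m; the calibration is good to about 2 mm. A picture is of the moment at which its call begins. get_calibration takes no time and is no camera call.
- r.finish_job(): hands the job in; it is judged then, once.
The state is a dict: "time_s": time; "joints": joint angles; "joint_velocities": joint speeds; "effort": joint torques, N m; "tcp_pos": TCP position; "ee_rot": TCP orientation; "wrist_force": force on the tool from outside, world axes, zero at the start; "moment": the same for the moment, N m; "gripper_width": opening from 0.0 (shut) to 1.0 (fully open); "gripper_force": force on a finger pad.
Only numpy, scipy, OpenCV 4.12 (cv2) and the standard library are available. Lean on these libraries where they do the work, as an engineer would, in place of code of your own. Each camera call takes 0.05 s, during which the arm holds its last target. There are 200 camera calls.

### The job

Three loose gold jar lids are lying about on the packing table. With the fingertips, sweep them across the table into the blue three-sided collecting bay so that every lid lies flat on the table entirely within the bay. Only slide the lids, steadily: do not pick them up or flick them, and leave the jars, tape, marker and carton where they are.

Things in the scene. Friction and masses are not known exactly. Their poses are not given: they have to be found in the camera images.
- lid_1: Loose flat jar lid lying rim-down on the table: a gold-yellow disc 48 mm in diameter and 12 mm tall with a small white dot on top, about 20 g, solid to push, slides on the steel with ordinary friction (well under 1 N). Origin: centre of its underside, z axis up.
- lid_2: Loose flat jar lid lying rim-down on the table: a gold-yellow disc 48 mm in diameter and 12 mm tall with a small white dot on top, about 20 g, solid to push, slides on the steel with ordinary friction (well under 1 N). Origin: centre of its underside, z axis up.
- lid_3: Loose flat jar lid lying rim-down on the table: a gold-yellow disc 48 mm in diameter and 12 mm tall with a small white dot on top, about 20 g, solid to push, slides on the steel with ordinary friction (well under 1 N). Origin: centre of its underside, z axis up.
- bay: Bay fixed on the robot's left of the lids (+y): three blue walls, 6 mm thick, 30 mm tall, round a white-painted, flush patch of table (no lip), 180 mm along its x by 110 mm along its y inside. Origin: patch centre on the table. The whole -y side (at y = -55 mm) is the open mouth; the back wall's face is at y = +55 mm, the side walls' at x = +/-90 mm. Yaw up to 0.2 rad. The lids fit side by side.
- jar_a: Bystander: small filled jar standing upright, 52 mm diameter (thin burgundy cover flares to 62 mm), 64 mm tall, 0.18 kg, salmon-coloured with a dull gold label and burgundy top. Origin: centre of its underside. It stands among the work, close to the robot's right (-y) of the lids.
- jar_b: Bystander: small filled jar standing upright, 52 mm diameter (thin burgundy cover flares to 62 mm), 64 mm tall, 0.18 kg, salmon-coloured with a dull gold label and burgundy top. Origin: centre of its underside. It stands farther right, nearer the robot.
- jar_c: Bystander: small filled jar standing upright, 52 mm diameter (thin burgundy cover flares to 62 mm), 64 mm tall, 0.18 kg, salmon-coloured with a dull gold label and burgundy top. Origin: centre of its underside. It stands farther right, farther out.
- jar_d: Bystander: small filled jar standing upright, 52 mm diameter (thin burgundy cover flares to 62 mm), 64 mm tall, 0.18 kg, salmon-coloured with a dull gold label and burgundy top. Origin: centre of its underside. It stands to the left, beyond the bay.
- tape: Bystander: clear roll of packing tape standing on its flat side left of the bay, 90 mm outer diameter, 76 mm inner, 45 mm tall. Origin: centre of its underside.
- marker: Bystander: white marker pen with a blue cap, 130 x 16 x 14 mm, lying along its own x at the far right. Origin: centre of its underside.
- carton: Bystander: closed white carton, 80 x 140 x 70 mm, on the far side of the table. Origin: centre of its underside.
There are look-alikes about, which are no part of the job. Leave any pink or turquoise look-alike of the lid_2 alone.

How it is judged:
By the outcome, as a careful person would: the job done as asked, in the order asked, and still so for the second after the job is handed in, with the robot touching nothing.
It also fails if it takes over 72 s, if anything falls off the work surface, if the arm or the gripper's body presses on something with over 40 N, if the wrist force passes 120 N, or if a joint passes its speed limit or range.

## Working session

There is one attempt and no reset: what is moved stays moved. The work goes in short steps, Python scripts to look and compute and a tool call to move; the robot and the scene stay as the last step left them, time stands still between calls to the robot, and variables do not carry over. Pictures are saved under pics/ and viewed, at most 10 in all, crops included, and the job is handed in when it is done.

Besides the shell and the picture viewer there is one more tool, called after "Request:" as name(argument=value, ...), one argument or row to a line, values as JSON. jog_arm: Moves the arm, as the interface text tells. Scaled input: -1 to 1 covers 0.025 m each way for a shift and 8 degrees each way for a turn. Its arguments: {"type":"object","properties":{"plan":{"type":"string"}},"required":["plan"]}

```bash
mkdir -p pics
cat > h.py <<'E'
import numpy as np, cv2
from station import r
def ray(cal,u,v,z):
    K=cal["mtx"];T=np.array(cal["extrinsics"])
    d=np.array([(u-K[0][2])/K[0][0],-(v-K[1][2])/K[1][1],-1.]);d=T[:3,:3]@d;o=T[:3,3]
    return o+d*(z-o[2])/d[2]
def pt(cal,u,v,dep):
    K=cal["mtx"];T=np.array(cal["extrinsics"])
    return T[:3,:3]@(dep*np.array([(u-K[0][2])/K[0][0],-(v-K[1][2])/K[1][1],-1.]))+T[:3,3]
E
python3 - <<'E'
from h import *
s=r.sense();print(s["tcp_pos"],s["ee_rot"],s["time_s"])
for n in("top","side"):
    p,d=r.capture(n);np.savez(f"{n}0.npz",p=p,d=d)
    cv2.imwrite(f"pics/{n}0.png",p[:,:,::-1]); c=r.get_calibration(n);print(n,c)
    hsv=cv2.cvtColor(p,cv2.COLOR_RGB2HSV)
    for nm,lo,hi in(("gold",(18,110,90),(35,255,255)),("blue",(100,120,60),(130,255,255))):
        m=cv2.inRange(hsv,lo,hi);k,_,st,ce=cv2.connectedComponentsWithStats(m)
        for i in range(1,k):
            if st[i,4]>60:
                u,v=ce[i];dd=d[int(v),int(u)];print(nm,st[i],ce[i].round(1),ray(c,u,v,.012).round(3),pt(c,u,v,dd).round(3))
E
```

```text
[0.23259943 0.57937087 0.19615363] [[ 9.27934165e-01 -3.72743445e-01 -7.14208120e-04]
 [-3.72744108e-01 -9.27931759e-01 -2.11679485e-03]
 [ 1.26285010e-04  2.23046313e-03 -9.99997505e-01]] 0.0
top {'mtx': array([[511.74332964,   0.        , 288.21443728],
       [  0.        , 511.74332964, 205.65241886],
       [  0.        ,   0.        ,   1.        ]]), 'extrinsics': array([[ 0.02785754,  0.99710337, -0.07077307,  0.52745293],
       [-0.99958674,  0.02728462, -0.0090493 ,  0.01422366],
       [-0.00709207,  0.07099592,  0.99745139,  1.2995107 ],
       [ 0.        ,  0.        ,  0.        ,  1.        ]])}
gold [296 187  18  18 210] [304.3 195.6] [ 0.645 -0.014  0.012] [ 0.645 -0.014  0.013]
gold [279 217  18  18 209] [287.7 225.6] [0.568 0.026 0.012] [0.568 0.026 0.014]
gold [289 251  18  19 213] [297.3 260.2] [ 0.482 -0.001  0.012] [ 0.482 -0.001  0.012]
blue [422 137   8  15  83] [425.4 144.1] [ 0.785 -0.318  0.012] [ 0.785 -0.318  0.012]
blue [ 509  151   51  136 2635] [531.3 218.8] [ 0.602 -0.585  0.012] [ 0.603 -0.588  0.005]
blue [496 157   2  62 100] [496.6 183.7] [ 0.6
[... 780 characters left out ...]
645 -0.009  0.011]
gold [278 214  16  12 122] [285.5 219.5] [0.568 0.033 0.012] [0.568 0.031 0.01 ]
gold [307 214  15  11 117] [313.8 218.8] [0.482 0.006 0.012] [0.483 0.001 0.007]
blue [523  74  17  52 372] [531.5 100.6] [-0.331 -1.067  0.012] [-0.356 -1.148 -0.023]
blue [ 271   91   85   52 2367] [312.5 118.8] [ 0.61  -0.636  0.012] [ 0.603 -0.593  0.036]
blue [ 422  108   83   26 1223] [462.5 119.9] [-0.013 -0.794  0.012] [-0.116 -1.353 -0.268]
blue [528 152   8  22  91] [532.1 159.7] [-0.25  -0.539  0.012] [-0.414 -0.998 -0.254]
blue [234 240  15  31  77] [240.7 259.2] [0.652 0.235 0.012] [0.649 0.243 0.021]
blue [286 254  24  29  75] [299.7 272.4] [0.477 0.241 0.012] [0.478 0.231 0.001]
```

Run:
```python
import cv2
a=cv2.imread("pics/top0.png");cv2.imwrite("pics/topc.png",cv2.resize(a[120:320,130:390],None,fx=3,fy=3,interpolation=cv2.INTER_CUBIC))
```

```text
(no output)
```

View pics/topc.png

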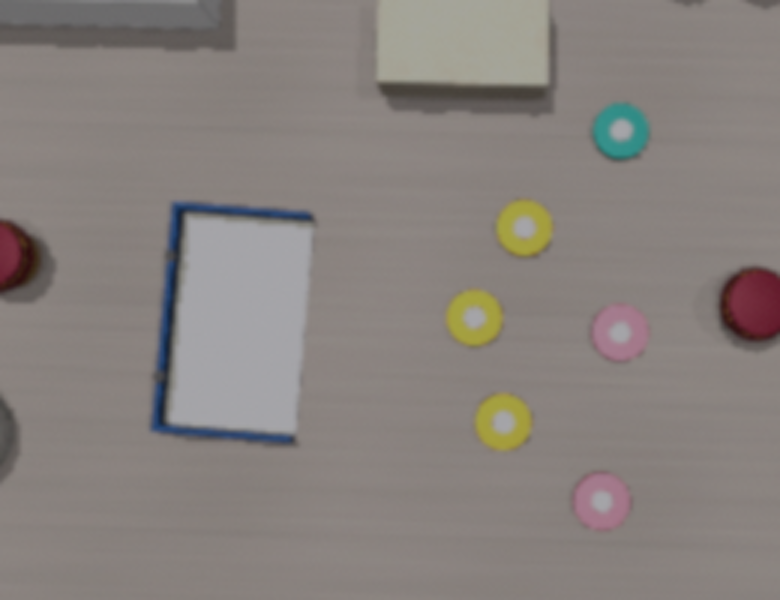

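View pics/side0.png

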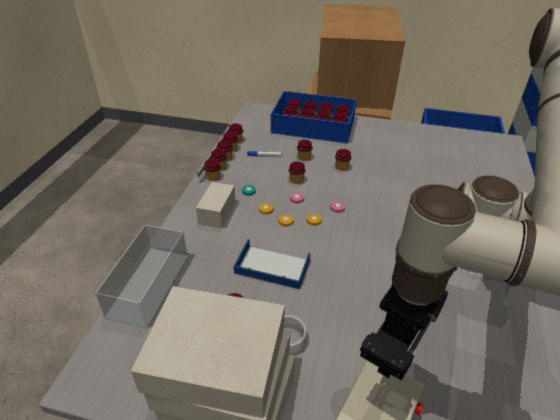

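The top crop shows the three gold lids at crop px (525,228), (474,318) and (503,421). The white bay patch spans about (165–313, 212–437), with its mouth facing right. The turquoise lid is at (620,130), the pink ones at (620,332) and (601,500), and the carton is at the top, at (378–548, 0–85). The side view agrees: lids at (266,208), (286,219) and (314,219), bay at (272,264), and the arm is well clear.

```bash
cat >> h.py <<'E'
def white(p,d,c,box):
    hsv=cv2.cvtColor(p,cv2.COLOR_RGB2HSV);m=cv2.inRange(hsv,(0,0,165),(180,30,255))
    x0,y0,x1,y1=box;k=np.zeros_like(m);k[y0:y1,x0:x1]=m[y0:y1,x0:x1]
    cs,_=cv2.findContours(k,cv2.RETR_EXTERNAL,cv2.CHAIN_APPROX_NONE);b=max(cs,key=cv2.contourArea)
    P=np.array([ray(c,u+0,v+0,0)[:2] for u,v in b[:,0]],np.float32)
    return cv2.minAreaRect(P),cv2.boxPoints(cv2.minAreaRect(P))
E
python3 - <<'E'
from h import *
t=np.load("top0.npz");c=r.get_calibration("top");hsv=cv2.cvtColor(t["p"],cv2.COLOR_RGB2HSV)
print(hsv[220,210],hsv[220,250])
print(white(t["p"],t["d"],c,(170,180,240,270)))
for u,v,z,n in((130+313/3,120+215/3,.03,'far wall end top'),(130+294/3,120+438/3,.03,'near wall end'),(130+175/3,120+204/3,.03,'far back corner outer'),(130+155/3,120+430/3,.03,'near back outer')): print(n,ray(c,u,v,z).round(3))
for u,v,n in((130+378/3,120+82/3,'carton L'),(130+548/3,120+82/3,'carton R')): print(n,ray(c,u,v,.07).round(3))
print("carton top z",pt(c,285,135,t["d"][135,285]).round(3))
for u,v in((620,332),(601,500),(620,130)): print("lookalike",ray(c,130+u/3,120+v/3,.012).round(3))
print("jar",ray(c,130+755/3,120+303/3,.064).round(3))
s=np.load("side0.npz");c=r.get_calibration("side")
print(white(s["p"],s["d"],c,(235,235,312,290)))
E
```

```text
[128   6 168] [ 12  18 140]
(((0.5578618049621582, 0.22267329692840576), (0.1004214882850647, 0.16888783872127533), 87.07987976074219), array([[0.47096962, 0.17682962],
       [0.6396381 , 0.16822587],
       [0.644754  , 0.26851696],
       [0.47608548, 0.2771207 ]], dtype=float32))
far wall end top [0.649 0.161 0.03 ]
near wall end [0.464 0.17  0.03 ]
far back corner outer [0.655 0.276 0.03 ]
near back outer [0.467 0.285 0.03 ]
carton L [0.755 0.108 0.07 ]
carton R [ 0.758 -0.03   0.07 ]
carton top z [0.786 0.038 0.072]
lookalike [ 0.559 -0.098  0.012]
lookalike [ 0.419 -0.085  0.012]
lookalike [ 0.73  -0.094  0.012]
jar [ 0.584 -0.201  0.064]
(((0.5605947971343994, 0.21219804883003235), (0.08278001099824905, 0.16847345232963562), 86.89298248291016), array([[0.47423854, 0.17543462],
       [0.6424643 , 0.16630316],
       [0.6469511 , 0.24896148],
       [0.4787253 , 0.25809294]], dtype=float32))
```

Request:
jog_arm(
  plan="0.5 0.4 0 0 0 0 0.45;1 0.8 0 0 0 0 0.45;1 0.8 0 0 0 0 0.45;1 0.8 0 0 0 0 0.45;1 0.8 0 0 0 0 0.45;1 0.8 0 0 0 0 0.45;1 0.8 0 0 0 0 0.45;1 0.8 0 0 0 0 0.45;1 0.8 0 0 0 0 0.45;1 0.8 0 0 0 0 0.45",
)

```text
time_s: 1.1
tcp_pos: [0.3827, 0.3129, 0.1971]
ee_rot: [[0.928, -0.373, -0.0], [-0.373, -0.928, -0.0], [-0.0, 0.0, -1.0]]
wrist_force: [0.4, -0.2, 0.8]
gripper_width: 0.285
gripper_force: 0.0
```

Request:
jog_arm(
  plan="1 0.8 0 0 0 0 0.45;1 0.8 0 0 0 0 0.45;1 0.8 0 0 0 0 0.45;1 0.8 0 0 0 0 0.45;1 0.8 0 0 0 0 0.45;1 0.8 0 0 0 0 0.45;1 0.8 0 0 0 0 0.45;1 0.8 0 0 0 0 0.45;1 0.8 0 0 0 0 0.45;0.5 0.4 0 0 0 0 0.45",
)

```text
time_s: 2.1
tcp_pos: [0.5321, 0.0476, 0.1969]
ee_rot: [[0.927, -0.375, -0.001], [-0.375, -0.927, -0.0], [-0.001, 0.001, -1.0]]
wrist_force: [-0.1, 0.8, -0.8]
gripper_width: 0.273
gripper_force: 0.0
```

Request:
jog_arm(
  plan="0 0 0 0 0 0.5 0.45;0 0 0 0 0 1 0.45;0 0 0 0 0 1 0.45;0 0 0 0 0 1 0.45;0 0 0 0 0 1 0.45;0 0 0 0 0 1 0.45;0 0 0 0 0 1 0.45;0 0 0 0 0 1 0.45;0 0 0 0 0 1 0.45;0 0 0 0 0 0.4 0.45",
)

```text
time_s: 3.1
tcp_pos: [0.5312, 0.0496, 0.197]
ee_rot: [[-0.058, -0.998, -0.001], [-0.998, 0.058, -0.0], [0.0, 0.001, -1.0]]
wrist_force: [0.0, -0.9, 0.3]
gripper_width: 0.275
gripper_force: 0.0
```

Request:
jog_arm(
  plan="0.85 -0.51 0.5 0 0 0 0.45;0.85 -0.51 0.5 0 0 0 0.45;0.86 -0.51 0.5 0 0 0 0.45;0 0 1 0 0 0 0.45;0 0 1 0 0 0 0.45;0 0 1 0 0 0 0.45;0 0 1 0 0 0 0.45;0 0 1 0 0 0 0.45;0 0 0.7 0 0 0 0.45;0 0 0.4 0 0 0 0.45",
)

```text
time_s: 4.1
tcp_pos: [0.5651, -0.0165, 0.0056]
ee_rot: [[-0.054, -0.999, -0.003], [-0.999, 0.054, -0.001], [0.001, 0.003, -1.0]]
wrist_force: [-1.0, -0.5, 0.1]
gripper_width: 0.274
gripper_force: 0.0
```

Run:
```python
from h import *
print(r.sense()["tcp_pos"])
p,d=r.capture("side");cv2.imwrite("pics/s1.png",cv2.resize(p[150:320,200:400,::-1],None,fx=4,fy=3.5))
```

```text
[ 0.56506639 -0.01646335  0.00556468]
```

View pics/s1.png

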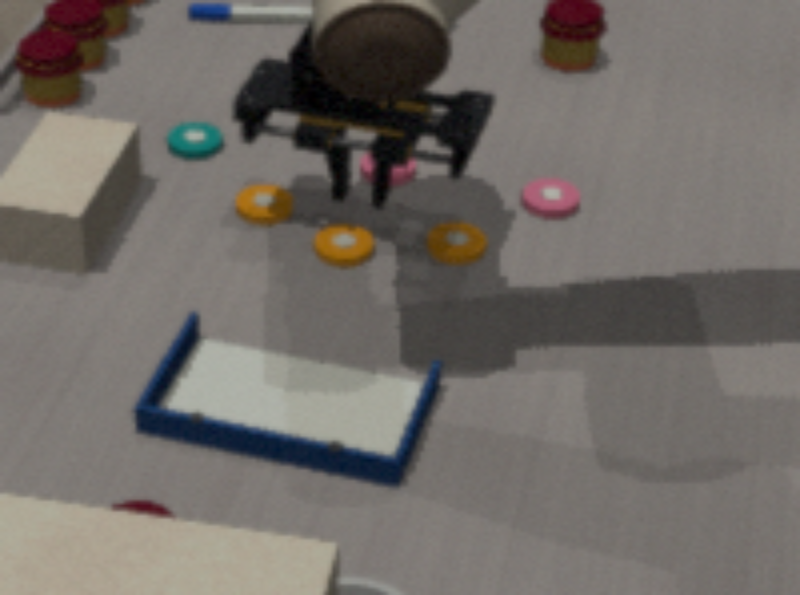

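Fingertips (at (340,195) and (382,200)) stand behind the middle lid (344,243), clear of the others. Pushing gently.

Request:
jog_arm(
  plan="-0.2 0 0 0 0 0 0.45;-0.3 0 0 0 0 0 0.45;-0.4 0 0 0 0 0 0.45;-0.4 0 0 0 0 0 0.45;-0.4 0 0 0 0 0 0.45;-0.4 0 0 0 0 0 0.45;-0.4 0 0 0 0 0 0.45;-0.4 0 0 0 0 0 0.45;-0.4 0 0 0 0 0 0.45;-0.4 0 0 0 0 0 0.45",
)

```text
time_s: 5.15
tcp_pos: [0.5718, 0.0776, 0.0072]
ee_rot: [[-0.054, -0.999, -0.0], [-0.999, 0.054, -0.0], [0.0, 0.0, -1.0]]
wrist_force: [0.3, 0.1, -0.3]
gripper_width: 0.273
gripper_force: 0.0
```

```bash
cat >> h.py <<'E'
def lids(n="side"):
    p,d=r.capture(n);c=r.get_calibration(n);m=cv2.inRange(cv2.cvtColor(p,cv2.COLOR_RGB2HSV),(14,110,50),(35,255,255))
    k,_,st,ce=cv2.connectedComponentsWithStats(cv2.morphologyEx(m,cv2.MORPH_CLOSE,np.ones((5,5),np.uint8)))
    for i in range(1,k):
        q=ray(c,*ce[i],.012)
        if st[i,4]>50: print(n,st[i],q.round(4))
    return p
E
python3 - <<'E'
from h import *
lids();lids("top");print(r.sense()["tcp_pos"])
E
```

```text
side [ 307    4   95   92 5384] [ 0.5625 -1.5801  0.012 ]
side [380 107  12  12  77] [ 0.3044 -0.7677  0.012 ]
side [226 142  11  17  80] [ 0.8671 -0.3092  0.012 ]
side [336 157  13  12  86] [ 0.4401 -0.3259  0.012 ]
side [206 169  14  10  91] [ 0.8792 -0.14    0.012 ]
side [259 201  32  13 112] [ 0.638  -0.0143  0.012 ]
side [278 214  16  12 143] [0.5677 0.0354 0.012 ]
side [307 214  15  12 149] [0.4816 0.0082 0.012 ]
top [296 187  18  18 217] [ 0.645  -0.0143  0.012 ]
top [279 217  18  18 228] [0.5682 0.0256 0.012 ]
top [288 251  19  19 247] [4.832e-01 1.000e-04 1.200e-02]
[0.57211665 0.07810694 0.0072852 ]
```

Run:
```python
from h import *
p,d=r.capture("side");q,_=r.capture("top")
a=cv2.resize(p[150:300,200:400,::-1],(400,300));b=cv2.resize(q[150:300,180:380,::-1],(400,300))
cv2.imwrite("pics/s2.png",cv2.resize(cv2.hconcat([a,b]),(800,300)));s=r.sense();print(s["tcp_pos"],s["wrist_force"],s["joints"])
```

```text
[0.57164948 0.07696526 0.00716935] [-0.86073014 -0.21457516  1.28476799] [ 2.37511970e+01  2.90564592e+01 -1.93532130e+01 -1.47450636e-03
 -4.16096583e+01 -2.68025530e+01]
```

View pics/s2.png

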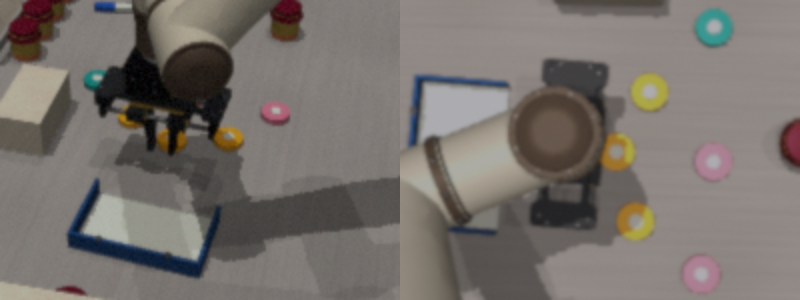

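The side view shows fingertips (152,148) and (172,150) in front of the lid, and the shadow is well away from the tips. So they passed over the lid, and I need to measure how high the tips really are.

Run:
```python
from h import *
p,d=r.capture("side");c=r.get_calibration("side")
K=c["mtx"];T=c["extrinsics"]
q=np.linalg.inv(T)@np.r_[r.sense()["tcp_pos"],1];print("tcp px",K[0][0]*q[0]/-q[2]+K[0][2],K[1][1]*q[1]/q[2]+K[1][2])
g=p.max(2)
for v in range(196,232,2):
    us=[u for u in range(262,296) if g[v,u]<60 and d[v,u]>0]
    P=np.array([pt(c,u,v,d[v,u]) for u in us])
    if len(P): print(v,us[0],us[-1],len(us),P.min(0).round(3),P.max(0).round(3))
```

```text
tcp px 280.99505868759684 229.444559397277
196 262 295 34 [0.49  0.094 0.144] [0.625 0.289 0.316]
198 262 295 34 [0.49  0.075 0.133] [0.624 0.286 0.309]
200 265 295 31 [0.534 0.065 0.122] [0.615 0.106 0.149]
202 272 295 24 [0.526 0.098 0.129] [0.595 0.107 0.145]
204 264 295 25 [0.525 0.072 0.102] [0.616 0.109 0.144]
206 263 295 22 [0.525 0.074 0.096] [0.618 0.117 0.134]
208 264 295 23 [0.528 0.087 0.111] [0.616 0.114 0.126]
210 268 294 23 [0.527 0.071 0.077] [0.602 0.12  0.125]
212 272 295 18 [0.523 0.079 0.077] [0.598 0.122 0.121]
214 273 292 13 [0.53 0.08 0.07] [0.595 0.12  0.113]
216 273 288 10 [0.548 0.076 0.058] [0.595 0.092 0.079]
218 274 288 8 [0.548 0.078 0.052] [0.592 0.092 0.07 ]
220 274 288 9 [0.551 0.071 0.039] [0.59  0.091 0.062]
222 273 288 11 [ 0.551  0.036 -0.001] [0.607 0.09  0.052]
224 273 287 8 [ 0.551  0.048 -0.003] [0.605 0.089 0.044]
226 284 287 4 [ 0.553  0.042 -0.006] [0.56  0.089 0.037]
```

Tips really end near z≈0.033, though the reading says 0.007, so they sit about 25 mm higher than reported. x and y agree. I'll go back behind the lid and go lower in stages.

Request:
jog_arm(
  plan="0.5 0 0 0 0 0 0.45;0.75 0 0 0 0 0 0.45;1 0 0 0 0 0 0.45;1 0 0 0 0 0 0.45;0.5 0 0 0 0 0 0.45;0 0 0.2 0 0 0 0.45;0 0 0.2 0 0 0 0.45;0 0 0.2 0 0 0 0.45;0 0 0 0 0 0 0.45;0 0 0 0 0 0 0.45",
)

```text
time_s: 6.4
tcp_pos: [0.5667, -0.0162, -0.0081]
ee_rot: [[-0.052, -0.999, -0.001], [-0.999, 0.052, -0.0], [0.0, 0.001, -1.0]]
wrist_force: [-0.0, 0.4, 0.4]
gripper_width: 0.268
gripper_force: 0.0
```

```bash
cat >> h.py <<'E'
def tips():
    p,d=r.capture("side");c=r.get_calibration("side");g=p.max(2)
    K=c["mtx"];T=c["extrinsics"];s=r.sense();t=s["tcp_pos"]
    P=[]
    for v in range(150,300):
        for u in range(220,380):
            if d[v,u]>0 and g[v,u]<60:
                q=pt(c,u,v,d[v,u])
                if abs(q[0]-t[0])<.04 and abs(q[1]-t[1])<.02 and q[2]>.006 and q[2]<.1:P.append(q)
    P=np.array(P);P=P[P[:,2].argsort()];print("lowest tip pts",P[:6].round(4).tolist(),"tcp",np.round(t,4),np.round(s["wrist_force"],1))
E
python3 - <<'E'
from h import *
tips()
E
```

```text
lowest tip pts [[0.5477, -0.0147, 0.0131], [0.5559, -0.0071, 0.0133], [0.5855, -0.0052, 0.0168], [0.5519, -0.0036, 0.017], [0.5819, -0.0043, 0.0183], [0.5557, -0.0054, 0.0188]] tcp [ 0.5669 -0.0163 -0.0078] [ 0.4  0.6 -0.2]
```

Request:
jog_arm(
  plan="0 0 0.1 0 0 0 0.45;0 0 0.1 0 0 0 0.45;0 0 0.1 0 0 0 0.45;0 0 0 0 0 0 0.45;-0.2 0 0 0 0 0 0.45;-0.3 0 0 0 0 0 0.45;-0.3 0 0 0 0 0 0.45;-0.3 0 0 0 0 0 0.45;-0.1 0 0 0 0 0 0.45;0 0 0 0 0 0 0.45",
)

```text
time_s: 7.45
tcp_pos: [0.5684, 0.0138, -0.0152]
ee_rot: [[-0.053, -0.999, 0.0], [-0.999, 0.053, 0.0], [-0.0, -0.0, -1.0]]
wrist_force: [-0.4, -0.4, -0.7]
gripper_width: 0.272
gripper_force: 0.0
```

Run:
```python
from h import *
tips();lids("top");lids()
```

```text
lowest tip pts [[0.5485, 0.0103, 0.008], [0.5818, 0.0091, 0.0082], [0.5824, 0.0203, 0.0088], [0.5884, 0.0225, 0.0094], [0.5491, 0.0222, 0.0094], [0.585, 0.0228, 0.0104]] tcp [ 0.5683  0.0135 -0.0152] [ 0.2 -0.1 -0.1]
side [ 307    4   90   92 4707] [ 0.583  -1.6052  0.012 ]
side [370  93  25  26 278] [ 0.3181 -0.8088  0.012 ]
side [226 142  11  17  77] [ 0.8672 -0.3072  0.012 ]
side [336 157  13  12  88] [ 0.4398 -0.3249  0.012 ]
side [206 168  14  11  94] [ 0.8792 -0.1396  0.012 ]
side [259 203  14  12 138] [ 0.6437 -0.0057  0.012 ]
side [307 213  15  13 153] [0.4817 0.0079 0.012 ]
side [276 218  16  12 158] [0.5692 0.0527 0.012 ]
```

Contact is good: the lid moved steadily with the fingertips, about 32 mm ahead of the TCP. Continuing into the bay.

Request:
jog_arm(
  plan="-0.2 0 0.1 0 0 0 0.45;-0.3 0.05 0 0 0 0 0.45;-0.4 0.05 0 0 0 0 0.45;-0.4 0.05 0 0 0 0 0.45;-0.4 0.05 0 0 0 0 0.45;-0.4 0.05 0 0 0 0 0.45;-0.4 0.05 0 0 0 0 0.45;-0.4 0.05 0 0 0 0 0.45;-0.4 0.05 0 0 0 0 0.45;-0.4 0.05 0 0 0 0 0.45",
)

```text
time_s: 8.6
tcp_pos: [0.562, 0.107, -0.0177]
ee_rot: [[-0.054, -0.999, 0.0], [-0.999, 0.054, -0.0], [0.0, -0.0, -1.0]]
wrist_force: [-0.2, -0.0, 0.5]
gripper_width: 0.277
gripper_force: 0.0
```

Request:
jog_arm(
  plan="-0.4 0.05 0 0 0 0 0.45;-0.4 0.05 0 0 0 0 0.45;-0.4 0.05 0 0 0 0 0.45;-0.4 0.05 0 0 0 0 0.45;-0.4 0.05 0 0 0 0 0.45;-0.4 0.05 0 0 0 0 0.45;-0.4 0.05 0 0 0 0 0.45;-0.3 0 0 0 0 0 0.45;-0.2 0 0 0 0 0 0.45;-0.1 0 0 0 0 0 0.45",
)

```text
time_s: 9.6
tcp_pos: [0.558, 0.192, -0.0178]
ee_rot: [[-0.053, -0.999, 0.0], [-0.999, 0.053, 0.0], [-0.0, -0.0, -1.0]]
wrist_force: [0.9, -1.0, -0.3]
gripper_width: 0.277
gripper_force: 0.1
```

Run:
```python
from h import *
tips();p=lids();cv2.imwrite("pics/s3.png",cv2.resize(p[150:320,200:400,::-1],None,fx=4,fy=3.5))
```

```text
lowest tip pts [[0.5703, 0.1908, 0.0071], [0.538, 0.1995, 0.0077], [0.5791, 0.2027, 0.0083], [0.5397, 0.2047, 0.0084], [0.5425, 0.2056, 0.0085], [0.5377, 0.1886, 0.0093]] tcp [ 0.558   0.192  -0.0178] [-0.6  0.  -0.6]
side [ 307    4   96  104 6673] [ 0.5281 -1.5003  0.012 ]
side [226 134  16  25 110] [ 0.8672 -0.3376  0.012 ]
side [298 148  13  11  88] [ 0.5898 -0.355   0.012 ]
side [206 168  14  11  94] [ 0.8788 -0.1396  0.012 ]
side [265 257  16  14 190] [0.5587 0.2283 0.012 ]
```

View pics/s3.png

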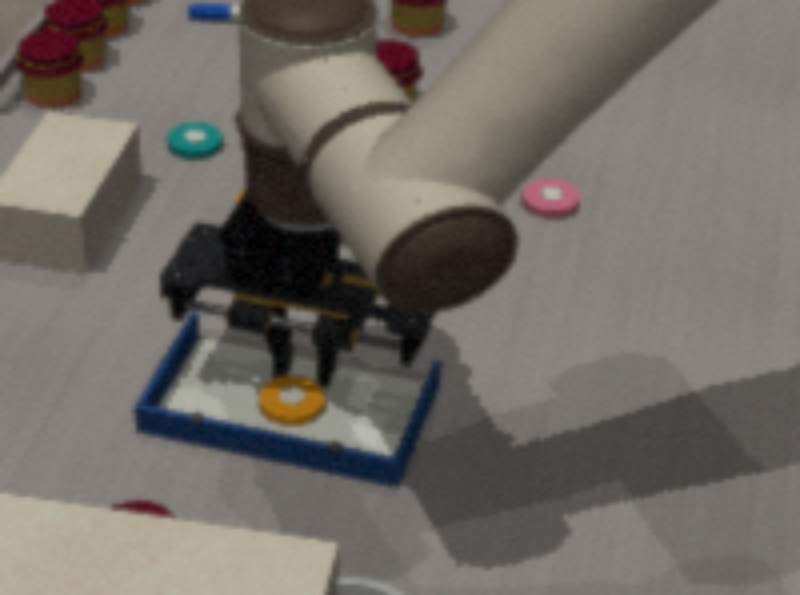

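Lid 2 is in the middle of the bay at (292,398). Before working near the side walls, I'm checking how low the outer knuckles (175,305) and (410,350) hang.

Run:
```python
from h import *
p,d=r.capture("side");c=r.get_calibration("side");g=p.max(2)
for a,b in((238,252),(296,306)):
    P=np.array([pt(c,u,v,d[v,u]) for v in range(225,258) for u in range(a,b) if d[v,u]>0 and g[v,u]<50])
    P=P[P[:,2]>.036];P=P[P[:,2].argsort()];print(P[:5].round(3).tolist())
```

```text
[[0.643, 0.222, 0.079], [0.639, 0.215, 0.081], [0.638, 0.201, 0.083], [0.642, 0.225, 0.085], [0.639, 0.207, 0.085]]
[[0.475, 0.233, 0.077], [0.474, 0.225, 0.078], [0.481, 0.232, 0.079], [0.478, 0.234, 0.081], [0.477, 0.238, 0.081]]
```

Request:
jog_arm(
  plan="0.2 0 0 0 0 0 0.45;0.2 0 0 0 0 0 0.45;0 0 -0.7 0 0 0 0.45;0 0 -0.9 0 0 0 0.45;0 0 -0.8 0 0 0 0.45;1 -0.42 0 0 0 0 0.45;1 -0.42 0 0 0 0 0.45;1 -0.42 0 0 0 0 0.45;1 -0.42 0 0 0 0 0.45;1 -0.42 0 0 0 0 0.45",
)

```text
time_s: 10.75
tcp_pos: [0.603, 0.052, 0.0423]
ee_rot: [[-0.054, -0.999, -0.0], [-0.999, 0.054, -0.0], [0.0, 0.0, -1.0]]
wrist_force: [0.7, -0.4, 0.1]
gripper_width: 0.274
gripper_force: 0.0
```

Request:
jog_arm(
  plan="1 -0.42 0 0 0 0 0.45;1 -0.42 0 0 0 0 0.45;1 -0.42 0 0 0 0 0.45;1 -0.42 0 0 0 0 0.45;0.3 -0.13 0 0 0 0 0.45;0 0 0.9 0 0 0 0.45;0 0 0.8 0 0 0 0.45;0 0 0.5 0 0 0 0.45;0 0 0.2 0 0 0 0.45;0 0 0 0 0 0 0.45",
)

```text
time_s: 11.75
tcp_pos: [0.6421, -0.0558, -0.0183]
ee_rot: [[-0.053, -0.999, -0.001], [-0.999, 0.053, -0.0], [0.0, 0.001, -1.0]]
wrist_force: [-0.6, -0.2, 0.4]
gripper_width: 0.28
gripper_force: 0.0
```

Run:
```python
from h import *
tips();lids()
```

```text
lowest tip pts [[0.6545, -0.0481, 0.0066], [0.6577, -0.0471, 0.0067], [0.6302, -0.0482, 0.0073], [0.6553, -0.0513, 0.0083], [0.6285, -0.0417, 0.0085], [0.665, -0.0485, 0.0085]] tcp [ 0.6428 -0.0558 -0.0174] [ 0.9 -0.6  0.3]
side [ 312    4   73   77 2376] [ 0.6447 -1.8131  0.012 ]
side [ 355   77   41   42 1151] [ 0.3626 -0.8864  0.012 ]
side [220 142  17  26 126] [ 0.8676 -0.2725  0.012 ]
side [298 148  13  11  87] [ 0.5903 -0.3554  0.012 ]
side [336 157  13  12  84] [ 0.4399 -0.325   0.012 ]
side [206 168  14  11  95] [ 0.8793 -0.1394  0.012 ]
side [259 203  14  11 138] [ 0.6444 -0.0067  0.012 ]
side [307 214  15  12 148] [0.4814 0.0081 0.012 ]
side [265 257  16  14 185] [0.5588 0.2288 0.012 ]
```

Request:
jog_arm(
  plan="-0.2 0 0 0 0 0 0.45;-0.3 0 0 0 0 0 0.45;-0.4 0.11 0 0 0 0 0.45;-0.4 0.11 0 0 0 0 0.45;-0.4 0.11 0 0 0 0 0.45;-0.4 0.11 0 0 0 0 0.45;-0.4 0.11 0 0 0 0 0.45;-0.4 0.11 0 0 0 0 0.45;-0.4 0.11 0 0 0 0 0.45;-0.4 0.11 0 0 0 0 0.45",
)

```text
time_s: 12.85
tcp_pos: [0.6253, 0.0384, -0.0178]
ee_rot: [[-0.054, -0.999, -0.0], [-0.999, 0.054, -0.0], [0.0, 0.0, -1.0]]
wrist_force: [0.5, -0.3, -0.3]
gripper_width: 0.273
gripper_force: 0.1
```

Request:
jog_arm(
  plan="-0.4 0.11 0 0 0 0 0.45;-0.4 0.11 0 0 0 0 0.45;-0.4 0.11 0 0 0 0 0.45;-0.4 0.11 0 0 0 0 0.45;-0.4 0.11 0 0 0 0 0.45;-0.4 0.11 0 0 0 0 0.45;-0.4 0.11 0 0 0 0 0.45;-0.4 0.07 0 0 0 0 0.45;-0.3 0 0 0 0 0 0.45;-0.2 0 0 0 0 0 0.45",
)

```text
time_s: 13.85
tcp_pos: [0.6096, 0.132, -0.0177]
ee_rot: [[-0.053, -0.999, 0.0], [-0.999, 0.053, 0.0], [-0.0, -0.0, -1.0]]
wrist_force: [0.1, -0.1, 0.4]
gripper_width: 0.274
gripper_force: 0.1
```

Run:
```python
from h import *
tips();lids()
```

```text
lowest tip pts [[0.6276, 0.1399, 0.0066], [0.6228, 0.1349, 0.0073], [0.5892, 0.1313, 0.008], [0.6298, 0.1432, 0.009], [0.6216, 0.1279, 0.0095], [0.595, 0.1445, 0.0105]] tcp [ 0.6098  0.1324 -0.0177] [-0.5  0.4  0.3]
side [ 307    4   91   92 4972] [ 0.578  -1.5724  0.012 ]
side [381 107  11  12  71] [ 0.3028 -0.7684  0.012 ]
side [226 142  11  17  79] [ 0.8675 -0.311   0.012 ]
side [336 160  13   9  82] [ 0.439  -0.3231  0.012 ]
side [206 170  14   9  91] [ 0.878  -0.1384  0.012 ]
side [307 214  15  12 143] [0.4815 0.0072 0.012 ]
side [253 240  17  14 178] [0.6101 0.1693 0.012 ]
side [265 257  16  14 186] [0.5587 0.229  0.012 ]
```

Request:
jog_arm(
  plan="-0.3 0 0 0 0 0 0.45;-0.4 0 0 0 0 0 0.45;-0.4 0 0 0 0 0 0.45;-0.4 0 0 0 0 0 0.45;-0.35 0 0 0 0 0 0.45;-0.25 0 0 0 0 0 0.45;-0.15 0 0 0 0 0 0.45;-0.08 0 0 0 0 0 0.45;0.2 0 0 0 0 0 0.45;0.2 0 0 0 0 0 0.45",
)

```text
time_s: 14.95
tcp_pos: [0.6119, 0.1787, -0.0178]
ee_rot: [[-0.054, -0.999, -0.0], [-0.999, 0.054, -0.0], [0.0, 0.0, -1.0]]
wrist_force: [-0.9, -1.1, 0.5]
gripper_width: 0.273
gripper_force: 0.0
```

Run:
```python
from h import *
lids()
```

```text
side [ 307    4   93   93 5376] [ 0.5667 -1.5507  0.012 ]
side [226 134  16  25 108] [ 0.8667 -0.3367  0.012 ]
side [337 162  12   7  62] [ 0.4335 -0.3207  0.012 ]
side [206 168  14  11  95] [ 0.8799 -0.1405  0.012 ]
side [307 214  15  12 143] [0.4815 0.0072 0.012 ]
side [247 253  34  18 387] [0.5854 0.2276 0.012 ]
```

Request:
jog_arm(
  plan="0 0 -0.7 0 0 0 0.45;0 0 -0.9 0 0 0 0.45;0 0 -0.8 0 0 0 0.45;1 0.53 0 0 0 0 0.45;1 0.53 0 0 0 0 0.45;1 0.53 0 0 0 0 0.45;1 0.53 0 0 0 0 0.45;1 0.53 0 0 0 0 0.45;1 0.53 0 0 0 0 0.45;1 0.53 0 0 0 0 0.45",
)

```text
time_s: 16.0
tcp_pos: [0.5092, 0.008, 0.0424]
ee_rot: [[-0.054, -0.999, 0.0], [-0.999, 0.054, 0.0], [-0.0, -0.0, -1.0]]
wrist_force: [-0.3, -0.1, 0.8]
gripper_width: 0.275
gripper_force: 0.0
```

Request:
jog_arm(
  plan="1 0.53 0 0 0 0 0.45;1 0.53 0 0 0 0 0.45;0.14 0.04 0 0 0 0 0.45;0 0 0 0 0 0 0.45;0 0 0.9 0 0 0 0.45;0 0 0.8 0 0 0 0.45;0 0 0.5 0 0 0 0.45;0 0 0.2 0 0 0 0.45;0 0 0 0 0 0 0.45;0 0 0 0 0 0 0.45",
)

```text
time_s: 17.0
tcp_pos: [0.4806, -0.0421, -0.0173]
ee_rot: [[-0.053, -0.999, 0.001], [-0.999, 0.053, 0.0], [-0.0, -0.001, -1.0]]
wrist_force: [0.1, -0.4, 0.3]
gripper_width: 0.277
gripper_force: 0.0
```

Run:
```python
from h import *
tips();p=lids();cv2.imwrite("pics/s4.png",cv2.resize(p[150:320,200:400,::-1],None,fx=4,fy=3.5))
```

```text
lowest tip pts [[0.4985, -0.0346, 0.0076], [0.4611, -0.0287, 0.0077], [0.4681, -0.0304, 0.009], [0.4604, -0.0427, 0.0092], [0.5013, -0.0315, 0.0094], [0.4639, -0.025, 0.0101]] tcp [ 0.4806 -0.0421 -0.0171] [-0.1  0.1  0. ]
side [ 307    4   96   94 6055] [ 0.5461 -1.5325  0.012 ]
side [226 142  11  17  76] [ 0.8671 -0.3103  0.012 ]
side [298 148  11  11  70] [ 0.5934 -0.3524  0.012 ]
side [206 170  14   9  91] [ 0.8777 -0.1388  0.012 ]
side [307 213  15  13 153] [0.4819 0.007  0.012 ]
side [247 253  34  18 378] [0.5857 0.2278 0.012 ]
```

View pics/s4.png

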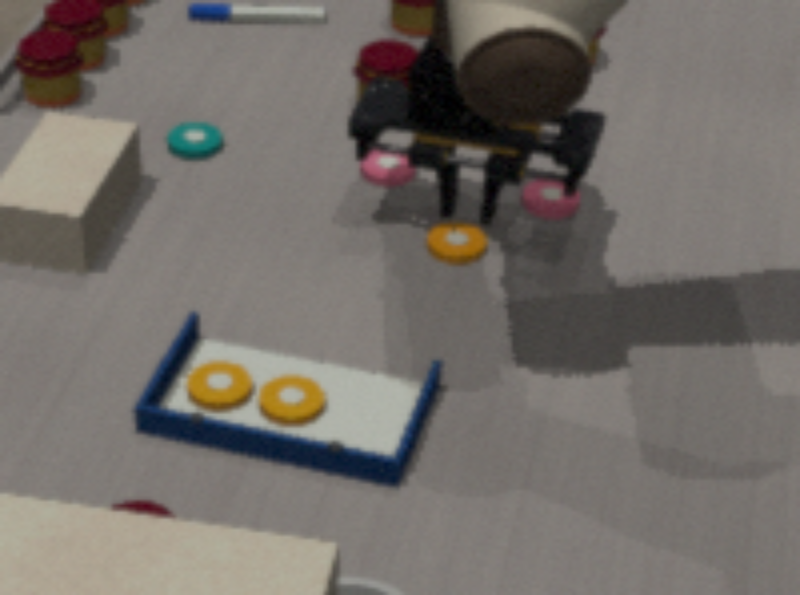

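Two lids are flat in the bay at (220,384) and (292,398). The fingers are behind lid 3 (457,241), clear of the pink lids.

Request:
jog_arm(
  plan="-0.2 0 0 0 0 0 0.45;-0.3 0 0 0 0 0 0.45;-0.4 -0.03 0 0 0 0 0.45;-0.4 -0.03 0 0 0 0 0.45;-0.4 -0.03 0 0 0 0 0.45;-0.4 -0.03 0 0 0 0 0.45;-0.4 -0.03 0 0 0 0 0.45;-0.4 -0.03 0 0 0 0 0.45;-0.4 -0.03 0 0 0 0 0.45;-0.4 -0.03 0 0 0 0 0.45",
)

```text
time_s: 18.1
tcp_pos: [0.4908, 0.0504, -0.0178]
ee_rot: [[-0.054, -0.999, -0.0], [-0.999, 0.054, -0.0], [0.0, 0.0, -1.0]]
wrist_force: [1.3, -0.3, 0.6]
gripper_width: 0.275
gripper_force: 0.1
```

Request:
jog_arm(
  plan="-0.4 -0.03 0 0 0 0 0.45;-0.4 -0.03 0 0 0 0 0.45;-0.4 -0.03 0 0 0 0 0.45;-0.4 -0.02 0 0 0 0 0.45;-0.4 0 0 0 0 0 0.45;-0.4 0 0 0 0 0 0.45;-0.4 0 0 0 0 0 0.45;-0.4 0 0 0 0 0 0.45;-0.3 0 0 0 0 0 0.45;-0.2 0 0 0 0 0 0.45",
)

```text
time_s: 19.1
tcp_pos: [0.4985, 0.1426, -0.0177]
ee_rot: [[-0.053, -0.999, 0.0], [-0.999, 0.053, 0.0], [-0.0, -0.0, -1.0]]
wrist_force: [0.7, -1.0, -0.1]
gripper_width: 0.271
gripper_force: 0.1
```

Run:
```python
from h import *
lids();print(r.sense()["tcp_pos"])
```

```text
side [ 307    4   98  112 7492] [ 0.5068 -1.4434  0.012 ]
side [226 142  11  17  77] [ 0.8672 -0.3072  0.012 ]
side [206 168  14  11 103] [ 0.8814 -0.1414  0.012 ]
side [289 249  16  14 185] [0.4996 0.1794 0.012 ]
side [247 253  34  18 382] [0.5855 0.2277 0.012 ]
[ 0.4987162   0.14301562 -0.01770025]
```

Request:
jog_arm(
  plan="-0.3 0 0 0 0 0 0.45;-0.4 0 0 0 0 0 0.45;-0.4 0 0 0 0 0 0.45;-0.35 0 0 0 0 0 0.45;-0.3 0 0 0 0 0 0.45;-0.2 0 0 0 0 0 0.45;-0.1 0 0 0 0 0 0.45;0 0 0 0 0 0 0.45;0.2 0 0 0 0 0 0.45;0.3 0 0 0 0 0 0.45",
)

```text
time_s: 20.15
tcp_pos: [0.5004, 0.18, -0.0178]
ee_rot: [[-0.054, -0.999, -0.0], [-0.999, 0.054, -0.0], [0.0, 0.0, -1.0]]
wrist_force: [0.7, -0.2, 0.3]
gripper_width: 0.275
gripper_force: 0.0
```

Request:
jog_arm(
  plan="0 0 -0.6 0 0 0 0.45;0 0 -1 0 0 0 0.45;0 0 -1 0 0 0 0.45;1 0 -1 0 0 0 0.45;1 0 -1 0 0 0 0.45;1 0 -1 0 0 0 0.45;1 0 -1 0 0 0 0.45;1 0 -1 0 0 0 0.45;1 0 0 0 0 0 0.45;0.5 0 0 0 0 0 0.45",
)

```text
time_s: 21.15
tcp_pos: [0.4911, 0.0162, 0.1729]
ee_rot: [[-0.056, -0.998, 0.001], [-0.998, 0.056, 0.001], [-0.001, -0.001, -1.0]]
wrist_force: [-0.0, 0.2, -0.3]
gripper_width: 0.274
gripper_force: 0.0
```

Run:
```python
from h import *
lids();p=lids("top");q,_=r.capture("side")
a=cv2.resize(q[150:300,200:400,::-1],(400,300));b=cv2.resize(p[150:300,180:380,::-1],(400,300))
cv2.imwrite("pics/s5.png",cv2.hconcat([a,b]))
```

```text
side [ 321    4   83   70 3801] [ 0.5418 -1.8062  0.012 ]
side [359  88  37  31 634] [ 0.3432 -0.8327  0.012 ]
side [226 134  16  25 106] [ 0.867 -0.339  0.012]
side [336 160  13   9  84] [ 0.4385 -0.3234  0.012 ]
side [206 168  14  11  94] [ 0.8794 -0.1399  0.012 ]
side [290 174  14   8  87] [ 0.5844 -0.1973  0.012 ]
side [247 253  54  23 591] [0.5565 0.2288 0.012 ]
top [201 197  20  39 415] [0.5859 0.2213 0.012 ]
top [200 241  18  18 208] [0.5024 0.2233 0.012 ]
```

View pics/s5.png

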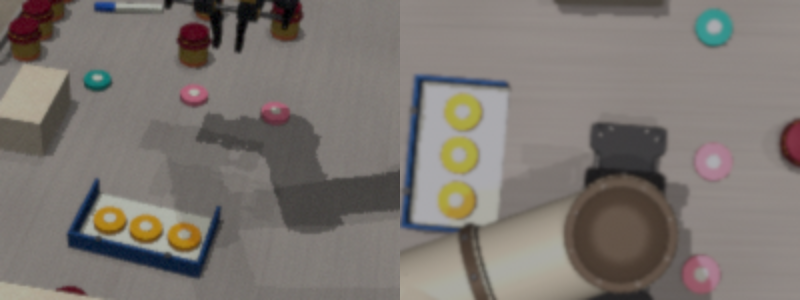

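All three lids lie flat in the bay (top view at (463,112), (459,155) and (457,200)), with margin on every side. Nothing else has moved.

```bash
python3 -c "
from h import *
print(r.finish_job())"
```

```text
the job is handed in; nothing more can be done
None
```

All three gold lids lie flat and entirely inside the bay, nothing else appears to have moved, and the job was handed in after about 21 s of robot time.

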